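Fit the axle into an ink roller

TASK

Take the steel axle with the blue grip off its wooden rest by its slim part, start it tip first into the brass mouth of the red ink roller, push it about 60 to 70 mm in and let go. Then take it by the blue grip and push it gently home, feeling for the spring washer hidden inside: stop as soon as the axle bears on the washer with a few newtons more than the sliding drag, let go and leave it there, without straining the washer, forcing the axle crosswise or shifting the other things on the table.

Things in the scene. Friction and masses are not known exactly. Their poses are not given: they have to be found in the camera images.
- axle_tip (a point): Centre of the axle's tip face. Axle: loose, straight, 260 mm long, about 240 g: a bright steel rod 14 mm in diameter, 200 mm long (tip edge chamfered 2 mm), then a blue grip 24 mm in diameter, 60 mm long, at the tail. y points along the axle from tail to tip; it may spin about y, so x and z have no fixed direction.
- axle_slim (a point): Point on the axle's centre line, on the slim steel part, 100 mm behind the tip: the place for the first grasp (between the two vees of the rest, 62 mm to each vee's nearer face). Same axes as axle_tip.
- axle_grip (a point): Point on the axle's centre line at the centre of the blue grip, 230 mm behind the tip: the place for the second grasp. Same axes as axle_tip.
- mouth (a point): Centre of the brass mouth of the red roller's bore, on the level bore axis, 62 mm above the table; y points straight into the bore, z up. Bore 16 mm in diameter (1 mm clearance all round); the mouth is 24 mm wide at the face and narrows to 16 mm in the first 6 mm. Brass hub round it 40 mm in diameter, 14 mm long.
- thrust: Brass end cap, 52 mm in diameter, on the far end of the bore; origin on the bore axis 190 mm beyond the mouth. It carries a sprung washer hidden in the bore, 112 to 146 mm in (set anew each time): felt as a push climbing about 2 N per mm on top of the drag. It should stay pressed by 1 to 12 N (aim at 3 to 7); above 14 N it is strained.
- stand: Fixed grey stand with the red roller (64 mm in diameter, 176 mm long, starts 14 mm beyond the mouth), base plate 130 x 200 x 12 mm. Origin on the table under the mouth, y along the bore. A sprung brake shoe 35 to 40 mm in drags on the rod from there on (1 to 8 N, differs; builds up over some 10 mm after a stop) and keeps it where left. Axle forces on it over 45 N are too much.
- rest: Fixed wooden rest, base 70 x 200 x 10 mm, with two vee posts 12 mm thick, 148 mm apart, rising to about 54 mm; they carry the axle level with its centre line 50 mm above the table. Origin on the table under the axle's middle (give or take 8 mm along), y along the axle towards its tip.
- weight_a: Black round iron weight, 90 mm in diameter, 50 mm high, origin under its centre. To be left alone.
- weight_b: Black round iron weight, 76 mm in diameter, 50 mm high, origin under its centre. To be left alone.
- jar: Amber jar, 60 mm in diameter, 85 mm high, origin under its centre. To be left alone.
- can: Ink can with a blue band, 72 mm in diameter, 75 mm high, origin under its centre. To be left alone.
- brush: Glue brush lying on the table. To be left alone.
- wrench: Steel wrench lying on the table. To be left alone.
- block: Wooden block, 60 x 100 x 40 mm, origin under its centre. To be left alone.

How it is judged:
On the way, in this order (a step that is already met when the one before it is completed fails the run):
1. the axle is 45 to 90 mm into the bore and the gripper has let go of it (y of axle_tip in the frame of mouth between 0.045 and 0.09 m and x of axle_tip in the frame of mouth between -0.004 and 0.004 m and z of axle_tip in the frame of mouth between -0.004 and 0.004 m and contact force between the fingers and axle below 0.05 N), for 0.2 s.
2. taken again by the blue grip: the fingers hold the axle, the grasp point within 40 mm of the grip's centre, the axle still short of the washer (contact force between the fingers and axle above 2 N and distance between the grasp point and axle_grip below 0.04 m and y of axle_tip in the frame of mouth below 0.112 m), for 0.1 s.
3. the axle bears on the hidden washer with more than 1.5 N (contact force between axle and thrust above 1.5 N), for 0.2 s.
At the end, for the whole second after the job is handed in: The axle lies in the bore (tip within 4 mm of the bore axis, more than 105 mm in), at rest and let go, its tip still pressing the hidden spring washer with 1 to 12 N (contact force between axle and thrust between 1 and 12 N and y of axle_tip in the frame of mouth above 0.105 m and x of axle_tip in the frame of mouth between -0.004 and 0.004 m and z of axle_tip in the frame of mouth between -0.004 and 0.004 m and linear speed of axle below 0.01 m/s); the robot touches nothing.
It fails at once if the washer is strained: the axle presses it with more than 14 N (contact force between axle and thrust above 14 N).
It fails at once if the axle is forced: it presses on roller and stand with more than 45 N (contact force between axle and stand above 45 N).
It fails at once if another thing on the table is shifted by more than 30 mm (distance of any of weight_a, weight_b, jar, can, brush, wrench, block from where it was at the start of the episode above 0.03 m).
It also fails if it takes over 72 s, if anything falls off the work surface, if the arm or the gripper's body presses on something with over 40 N, if the wrist force passes 120 N, or if a joint passes its speed limit or range.

ROBOT

A 6-joint arm with a two-finger parallel gripper is mounted at the origin on the work surface. World frame = base frame: x ahead of the robot, y to its left, z up, the work surface at z = 0. Lengths are in m, angles in rad, forces in N, time in s.
With the tool pointing down it reaches from about 0.225 to 0.875 m from the base axis. Payload 3.4 kg.
Tool frame: the origin (TCP) lies at the very end of the fingers, on their centre line; the grasp point (between the pads) lies 19 mm behind it; z points along the fingers, y is the direction in which the jaws open and shut (so a half turn about z gives the same grasp; the last joint's range is limited). The gripper opens to 85 mm and grips with 20 to 120 N. Pads are 22 mm wide; open, the fingers measure 114 mm over their backs; the gripper's body (76 mm by 85 mm) begins 54 mm behind the grasp point. The pads swing forward as they close: fully open they stand 13 mm farther back than shut.
Start: joints at [-1.225, 0.276, 1.505, -0, 1.361, -0.121], TCP at [0.259, -0.514, 0.231] pointing down, gripper open.
Joint ranges: [-2.89, 2.89], [-0.75, 2.08], [0.22, 2.7], [-1.18, 4.32], [0.11, 2.71], [-2.7, 2.7]. Speed limits (rad/s): [2.57, 2.57, 3.14, 3.14, 3.14, 3.14].

INTERFACE

Orientations are given as a unit quaternion [w, x, y, z].
In Python, from rig import manip gives the robot as it stands. The module is installed in compiled form; this text tells all that it offers.
- The arm moves only by the tool carry_out, never from a script. Its argument "moves" is one flat list of numbers, 5 for each row, row after row: the opening in per cent of the stroke, from 0 (shut) to 100 (fully open), then the shift along the world's x, y, z in cm, then the turn about the world's z in rad. A call has exactly 10 rows; each row shifts and turns the commanded pose from where the row before left it; what a row does not reach is not made up. A row lasts 1/10 s, in which the tool goes at most 50 mm and 8.59 degrees, less where a joint would pass 70% of its speed; a pose out of reach is approached as far as the arm can. A call is refused whole if a number of a shift passes 5 or a number of a turn 0.15, either way. A call with a gripper value outside its range is refused whole. The fingers move at their own pace and stop on an object; "squeeze" is the grip in N (left out, the last holds). Time passes only in rows, so rows that do not move let the fingers close, or fill a call up. It gives the time, the measured TCP pose, the force and the opening at its end, in the units of the state.
- manip.get_state(): the state, without advancing time (a new reading comes with each control period).
- manip.get_image(name): name is "side" or "top" or "wrist"; returns the picture (480x640x3 uint8, red, green, blue); there is no depth.
- manip.camera_info(name): a dict with "fov_y" (degrees; the focal length in pixels is half the picture's height over the tangent of half this angle, whatever the lens; pixels are square), "cx", "cy" (the principal point, pixels), "rvec" (rotation vector, rad) and "tvec" (3), from world to camera coordinates, as OpenCV has them; the wrist camera has in their place "hand_eye" (4x4, takes a point from camera to tool coordinates, whose origin is the TCP and whose axes are the flange's). Camera axes: x right, y down, z forward; pixel columns grow to the right and rows downward; lengths in m; the calibration is good to about 2 mm. The wrist camera is an equidistant fisheye: a pixel r from the principal point sees the ray r / f radians off the axis. A picture is of the moment at which its call begins: read the wrist's pose just before it. camera_info takes no time and is no camera call.
- manip.sign_off(): hands the job in, once; it reports no verdict.
The state is a dict: "clock": time; "qpos": joint angles; "qd": joint speeds; "effort": joint torques, N m; "position": TCP position; "ee_rot": TCP orientation; "contact_force": force on the tool from outside, world axes, zero at the start; "moment": the same for the moment, N m; "width": finger opening in m.
Only numpy, scipy, OpenCV 4.12 (cv2) and the standard library are available. Lean on these libraries where they do the work, as an engineer would, in place of code of your own. Each camera call takes 0.05 s, during which the arm holds its last target. There are 200 camera calls.

## Working session

There is one attempt and no reset: what is moved stays moved. The work goes in short steps, Python scripts to look and compute and a tool call to move; the robot and the scene stay as the last step left them, time stands still between calls to the robot, and variables do not carry over. Pictures are saved under pics/ and viewed, about 8 in all and at most 12, crops included, and the job is handed in when it is done.

Besides the shell and the picture viewer there is one more tool, called by a JSON object that holds its "method" and its "body". carry_out: Moves the arm, as the interface text tells. Its arguments: {"type":"object","properties":{"moves":{"type":"array","items":{"type":"number"}},"squeeze":{"type":"number"}},"required":["moves"]}

```bash
mkdir -p pics; cat > h.py <<'E'
import numpy as np, cv2
from rig import manip
from scipy.spatial.transform import Rotation as R
def cam(n):
    c=manip.camera_info(n); f=240/np.tan(np.radians(c['fov_y'])/2)
    return c,f
def ray(n,px):
    """world origin, directions of pixels (N,2), static cameras"""
    c,f=cam(n); px=np.atleast_2d(px).astype(float)
    M=cv2.Rodrigues(np.array(c['rvec'],float))[0]; t=np.array(c['tvec'],float).ravel()
    d=np.c_[(px[:,0]-c['cx'])/f,(px[:,1]-c['cy'])/f,np.ones(len(px))]
    return -M.T@t, d@M
def wray(px,s):
    c,f=cam('wrist'); px=np.atleast_2d(px).astype(float)
    v=(px-[c['cx'],c['cy']]); r=np.hypot(*v.T); th=r/f
    d=np.c_[v/np.maximum(r,1e-9)[:,None]*np.sin(th)[:,None],np.cos(th)]
    H=np.array(c['hand_eye']); q=np.array(s['ee_rot']); Rm=R.from_quat(q[[1,2,3,0]]).as_matrix()
    return Rm@H[:3,3]+np.array(s['position']), d@H[:3,:3].T@Rm.T
def plane(o,d,z): return o+d*((z-o[2])/d[:,2])[:,None]
def save(n,im): cv2.imwrite(f'pics/{n}.png',im[...,::-1])
E
python3 - <<'E'
from h import *
s=manip.get_state(); print(s)
for n in ['top','side','wrist']:
    im=manip.get_image(n); save(n+'0',im); np.save(n+'0.npy',im); print(n,manip.camera_info(n))
E
```

```text
{'clock': 0.0, 'qpos': array([-1.22499972e+00,  2.76608294e-01,  1.50614789e+00,  2.17288060e-05,
        1.36069982e+00, -1.20996301e-01]), 'qd': array([ 0.00028003,  0.00208943, -0.00053578, -0.00108389, -0.00054521,
       -0.00022469]), 'effort': array([ 1.84087483e-03, -4.16760349e+01, -2.45799154e+01, -2.12663730e-05,
        1.04803100e-02, -8.64052083e-06]), 'position': array([ 0.25858589, -0.51297617,  0.23042625]), 'ee_rot': array([-9.26990844e-04,  9.72886569e-01,  2.31280902e-01, -9.39440815e-05]), 'contact_force': array([-0.14365721,  0.182571  , -0.8783158 ]), 'moment': array([-0.00628684, -0.00065626, -0.02194054]), 'width': 0.08530835468993701}
top {'fov_y': 52.809085840269766, 'cx': 323.0929929540254, 'cy': 245.1302311783933, 'rvec': array([ 2.18919055, -2.18997352,  0.11439613]), 'tvec': array([-0.01815418,  0.60190674,  1.46190871])}
side {'fov_y': 49.785508252636866, 'cx': 317.66404803576603, 'cy': 238.34068562742686, 'rvec': array([ 0.07096816, -2.7445945 ,  1.46669636]), 'tvec': array([0.59789004, 0.05133738, 1.54769529])}
wrist {'fov_y': 65.70646984690485, 'cx': 319.8966296881893, 'cy': 237.4725309843917, 'hand_eye': array([[-1.11993554e-04, -9.56311869e-01, -2.92348417e-01,
         7.38001854e-02],
       [ 9.99999524e-01, -3.90324682e-04,  8.93723416e-04,
         4.79495333e-04],
       [-9.68789113e-04, -2.92348178e-01,  9.56311458e-01,
        -1.42541575e-01],
       [ 0.00000000e+00,  0.00000000e+00,  0.00000000e+00,
         1.00000000e+00]])}
```

View pics/top0.png

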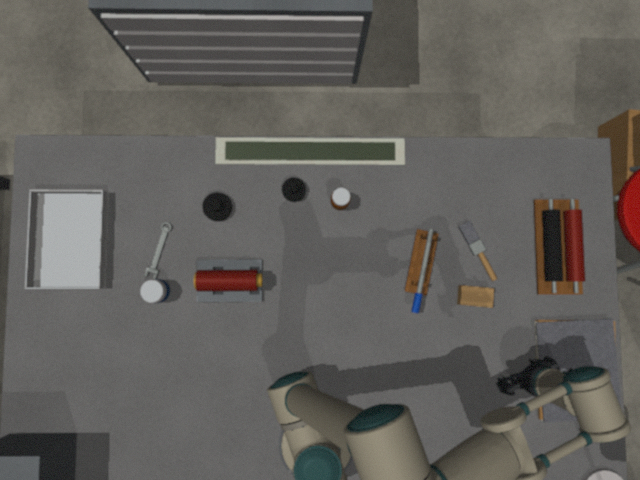

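View pics/side0.png

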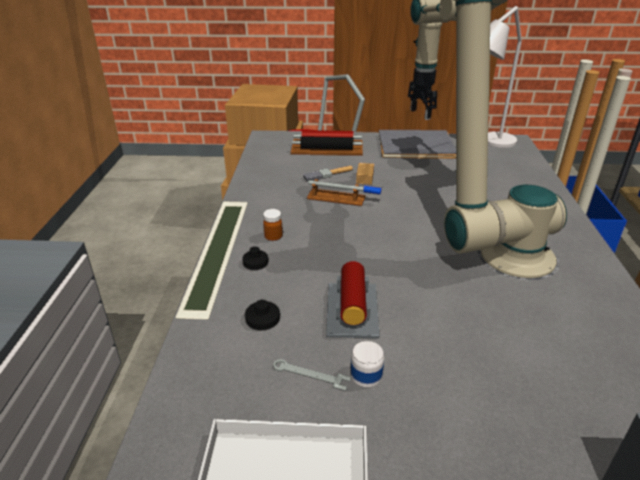

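The top view shows the axle with its blue grip at about (417,303) and its tip at about (433,231). The red roller spans about (196..262,281). In the side view the near brass disc at (353,315) is the +y end. I'll measure all of these.

```bash
python3 - <<'E'
from h import *
im=np.load('top0.npy'); hsv=cv2.cvtColor(im,cv2.COLOR_RGB2HSV)
def comp(m,box,name,z):
    x0,y0,x1,y1=box; k=np.zeros_like(m); k[y0:y1,x0:x1]=m[y0:y1,x0:x1]
    ys,xs=np.nonzero(k)
    if len(xs)<5: print(name,'none');return
    r=cv2.minAreaRect(np.c_[xs,ys].astype(np.float32)); b=cv2.boxPoints(r)
    o,d=ray('top',np.vstack([r[0],b])); P=plane(o,d,z)
    print(name,len(xs),np.round(r[0],1),np.round(r[1],1),'ctr',P[0].round(4),'corners',P[1:,:2].round(3).tolist())
H,S,V=hsv[...,0].astype(int),hsv[...,1].astype(int),hsv[...,2].astype(int)
comp((H>100)&(H<130)&(S>120),(395,270,440,330),'grip',.05)
comp(((H<6)|(H>174))&(S>140),(180,260,280,300),'red',.062)
comp((H>12)&(H<30)&(S>110),(180,260,200,300),'brassL',.062)
comp((H>12)&(H<30)&(S>110),(256,260,280,300),'brassR',.062)
comp((S<45)&(V>125),(400,220,450,300),'rod',.05)
comp((V<40),(195,185,240,225),'wa',.03); comp((V<40),(275,170,310,205),'wb',.03)
# crops of top x4
c=np.hstack([cv2.resize(im[250:310,180:280],None,fx=4,fy=4,interpolation=3),cv2.resize(im[220:320,380:480],None,fx=4,fy=4,interpolation=3)[:240]])
c=np.vstack([c,np.hstack([cv2.resize(np.load('side0.npy')[250:340,320:385],None,fx=4,fy=4,interpolation=3),cv2.resize(im[220:320,380:480],(540,360),interpolation=3)])])
save('crop1',c)
s=np.load('wrist0.npy')
E
```

```text
grip 138 [416.6 302.7] [ 7.3 19.2] ctr [ 0.4262 -0.2988  0.05  ] corners [[0.4, -0.282], [0.457, -0.294], [0.452, -0.316], [0.396, -0.303]]
red 1106 [226. 280.] [20. 60.] ctr [0.4948 0.2709 0.062 ] corners [[0.525, 0.36], [0.524, 0.182], [0.465, 0.182], [0.465, 0.359]]
brassL 26 [194.5 280.5] [15.  1.] ctr [0.4934 0.3639 0.062 ] corners [[0.516, 0.366], [0.516, 0.363], [0.471, 0.362], [0.471, 0.365]]
brassR 76 [259.  279.5] [ 6. 13.] ctr [0.4962 0.1732 0.062 ] corners [[0.477, 0.182], [0.516, 0.182], [0.515, 0.164], [0.477, 0.164]]
rod 85 [424.6 260.5] [ 2.1 62.4] ctr [ 0.5532 -0.3256  0.05  ] corners [[0.462, -0.303], [0.647, -0.342], [0.646, -0.349], [0.46, -0.309]]
wa 586 [217.5 206. ] [26. 27.] ctr [0.7219 0.306  0.03  ] corners [[0.762, 0.348], [0.762, 0.265], [0.682, 0.264], [0.682, 0.347]]
wb 399 [293.5 189. ] [22. 21.] ctr [0.7756 0.073  0.03  ] corners [[0.81, 0.106], [0.81, 0.041], [0.741, 0.041], [0.741, 0.105]]
```

View pics/crop1.png

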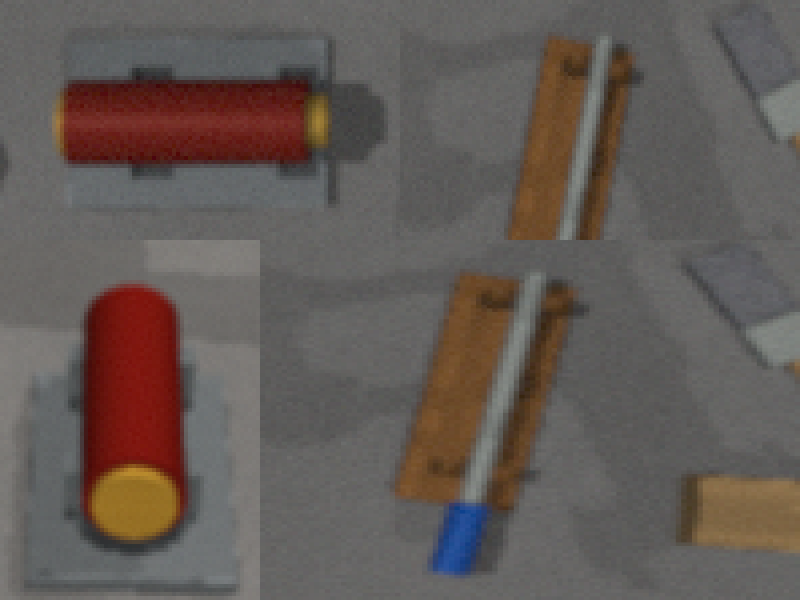

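The mouth faces −y, at about (0.496, 0.166). The bore runs along +y, and the axle points at about −12° with its slim point near (0.549, −0.325). I'll move above the slim part for a close look.

{"method": "carry_out", "body": {"moves": [60,2.9,1.88,-0.3,-0.0675,60,2.9,1.88,-0.3,-0.0675,60,2.9,1.88,-0.3,-0.0675,60,2.9,1.88,-0.3,-0.0675,60,2.9,1.88,-0.3,-0.0675,60,2.9,1.88,-0.3,-0.0675,60,2.9,1.88,-0.3,-0.0675,60,2.9,1.88,-0.3,-0.0675,60,2.9,1.88,-0.3,-0.0675,60,2.9,1.88,-0.3,-0.0675], "squeeze": 40}}

```text
clock: 1.15
position: [0.5497, -0.3245, 0.2008]
ee_rot: [-0.0, 0.994, -0.105, -0.0]
contact_force: [-0.1, -0.4, -0.2]
width: 0.051
```

{"method": "carry_out", "body": {"moves": [60,0,0,0,0,60,0,0,0,0,60,0,0,0,0,60,0,0,0,0,60,0,0,0,0,60,0,0,0,0,60,0,0,0,0,60,0,0,0,0,60,0,0,0,0,60,0,0,0,0]}}

```text
clock: 2.15
position: [0.5488, -0.3255, 0.2013]
ee_rot: [0.0, 0.995, -0.104, -0.0]
contact_force: [0.5, 0.6, -0.5]
width: 0.0512
```

```bash
python3 - <<'E'
from h import *
s=manip.get_state(); im=manip.get_image('wrist'); save('w1',im); np.save('w1.npy',im)
print(s['clock'],s['position'],s['ee_rot'],s['qpos'],s['contact_force'],s['width'])
hsv=cv2.cvtColor(im,cv2.COLOR_RGB2HSV).astype(int); H,S,V=hsv[...,0],hsv[...,1],hsv[...,2]
m=((H>100)&(H<130)&(S>120)); ys,xs=np.nonzero(m); o,d=wray(np.c_[xs,ys],s); P=plane(o,d,.05)[:,:2]
c=P.mean(0); print('grip n',len(P),c, cv2.minAreaRect(P.astype(np.float32)))
E
```

```text
2.15 [ 0.54875309 -0.32549734  0.20133613] [ 3.72440318e-05  9.94588232e-01 -1.03895361e-01 -2.99144484e-05] [-6.44307576e-01  3.87108736e-01  1.41181584e+00 -9.71694039e-05
  1.34268108e+00  1.13467710e+00] [ 0.47402127  0.61207625 -0.47443799] 0.05120501029825091
grip n 1327 [ 0.42356838 -0.30090977] ((0.4234626591205597, -0.3010151982307434), (0.02246180921792984, 0.07101040333509445), 77.41747283935547)
```

View pics/w1.png

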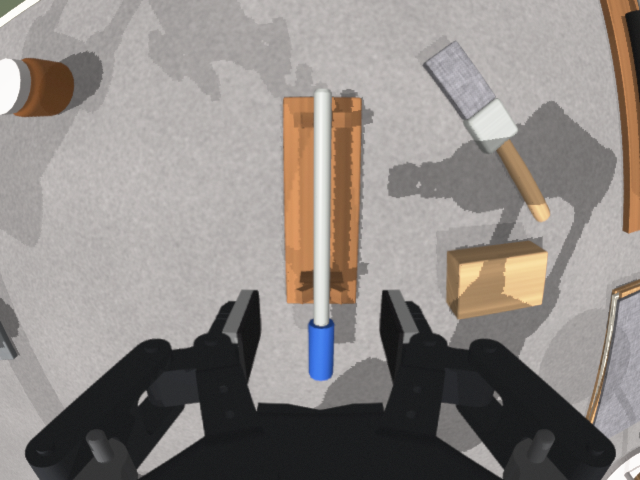

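The rod runs from its tip at (322,89) to the grip's end at (321,380), almost in line with the jaws' centre. Next I'll cast the rod's centre line onto z = 0.05.

```bash
python3 - <<'E'
from h import *
s=manip.get_state(); im=np.load('w1.npy')
hsv=cv2.cvtColor(im,cv2.COLOR_RGB2HSV).astype(int); H,S,V=hsv[...,0],hsv[...,1],hsv[...,2]
m=((S<50)&(V>120)); C=[]
for y in range(130,270,5):
    xs=np.nonzero(m[y,308:340])[0]+308
    if len(xs)>8: C.append((xs.mean(),y)); 
C=np.array(C); o,d=wray(C,s); P=plane(o,d,.05)[:,:2]
vx,vy,x0,y0=cv2.fitLine(P.astype(np.float32),cv2.DIST_HUBER,0,.01,.01).ravel(); print(C[::7])
u=np.array([vx,vy]); u*=np.sign(u[0]); print('dir',u,np.degrees(np.arctan2(u[1],u[0])))
def al(px): o,d=wray([px],s); return (plane(o,d,.05)[0,:2])
for p in [(322,88),(321,321),(320,380)]: q=al(p); print(p,q,'along',(q-[x0,y0])@u)
# tip row
col=V[70:110,318:326].mean(1).astype(int),S[70:110,318:326].mean(1).astype(int); print(col[0]);print(col[1])
g=s['position'][:2]; n=np.array([-u[1],u[0]]); print('tcp off line (along,perp)',(g-[x0,y0])@u,(g-[x0,y0])@n)
t=R.from_quat(np.array(s['ee_rot'])[[1,2,3,0]]).as_matrix(); print('tool x yaw',np.degrees(np.arctan2(t[1,0],t[0,0])))
E
```

```text
[[322.  130. ]
 [322.  165. ]
 [321.5 200. ]
 [321.5 235. ]]
dir [ 0.9775044  -0.21091515] -12.175987
(322, 88) [ 0.65151495 -0.34995189] along 0.08302832207168474
(321, 321) [ 0.4561138  -0.30802294] along -0.11682060152389015
(320, 380) [ 0.38895678 -0.29291955] along -0.18565242482965863
[183 181 182 183 184 185 185 185 186 187 187 184 179 170 167 166 166 167
 176 197 200 205 221 231 232 231 232 232 232 232 232 232 232 232 232 232
 232 233 233 233]
[8 7 7 8 8 8 8 8 7 8 8 8 8 8 9 8 7 8 6 6 6 6 4 3 3 3 3 3 4 4 3 3 3 3 3 3 3
 4 4 4]
tcp off line (along,perp) -0.022548726984566763 0.002441270357674089
tool x yaw -11.923672153176254
```

The tip-to-grip length comes out at 199.8 mm against the 200 mm given, so the fit checks out. I'll correct by (+4.9, −3.5) mm, descend, and then close on the rod.

{"method": "carry_out", "body": {"moves": [60,0.49,-0.35,-1.7,-0.004,60,0,0,-1.7,0,60,0,0,-1.7,0,60,0,0,-1.7,0,60,0,0,-1.7,0,60,0,0,-1.7,0,60,0,0,-1.7,0,60,0,0,-1.7,0,60,0,0,-1.7,0,60,0,0,-1.7,0], "squeeze": 60}}

```text
clock: 3.2
position: [0.5538, -0.329, 0.0307]
ee_rot: [0.0, 0.994, -0.106, 0.0]
contact_force: [0.4, -0.3, -0.4]
width: 0.051
```

{"method": "carry_out", "body": {"moves": [60,0,0,0,0,60,0,0,0,0,30,0,0,0,0,24,0,0,0,0,18,0,0,0,0,10,0,0,0,0,0,0,0,0,0,0,0,0,0,0,0,0,0,0,0,0,0,0,0,0], "squeeze": 60}}

```text
clock: 4.2
position: [0.5544, -0.3282, 0.0324]
ee_rot: [-0.0, 0.994, -0.106, 0.001]
contact_force: [0.4, 4.2, 6.8]
width: 0.0121
```

```bash
python3 - <<'E'
from h import *
s=manip.get_state(); print({k:np.round(s[k],4) for k in ['clock','position','ee_rot','contact_force','moment','width']})
save('w2',manip.get_image('wrist'))
E
```

```text
{'clock': np.float64(4.2), 'position': array([ 0.5544, -0.3282,  0.0324]), 'ee_rot': array([-4.000e-04,  9.944e-01, -1.061e-01,  8.000e-04]), 'contact_force': array([0.4277, 4.1894, 6.7927]), 'moment': array([ 0.7708, -0.1733, -0.0579]), 'width': np.float64(0.0121)}
```

View pics/w2.png

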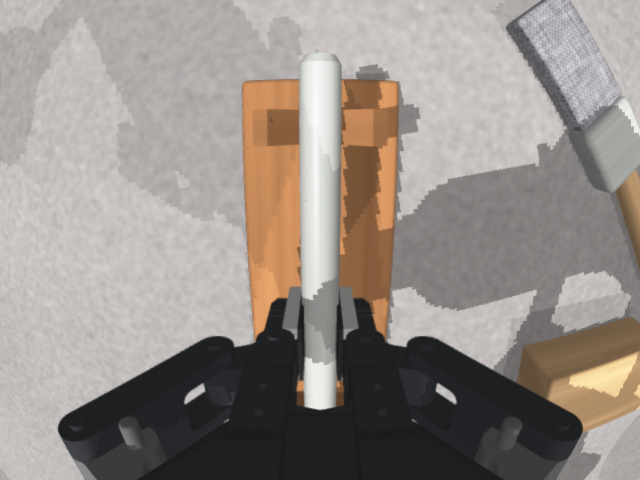

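The rod is held centrally, with its tip at about (320,55). Now I'll lift it and swing round to a standoff in front of the mouth.

{"method": "carry_out", "body": {"moves": [0,0,0,2.0,0,0,0,0,4.0,0,0,0,0,4.0,0,0,-0.3,2,0,0.1,0,-0.3,2,0,0.1,0,-0.3,2,0,0.1,0,-0.3,2,0,0.1,0,-0.3,2,0,0.1,0,-0.3,2,0,0.1,0,-0.3,2,0,0.1]}}

```text
clock: 5.25
position: [0.532, -0.1887, 0.1308]
ee_rot: [0.0, 0.97, 0.244, -0.001]
contact_force: [0.2, -0.5, -2.1]
width: 0.0119
```

{"method": "carry_out", "body": {"moves": [0,-0.37,2.18,0,0.12,0,-0.37,2.18,0,0.12,0,-0.37,2.18,0,0.12,0,-0.37,2.18,0,0.12,0,-0.37,2.18,0,0.12,0,-0.37,2.18,0,0.12,0,-0.37,2.18,0,0.12,0,-0.37,2.18,0,0.12,0,-0.37,2.18,0,0.12,0,-0.37,2.18,0,0]}}

```text
clock: 6.25
position: [0.4952, 0.0293, 0.1309]
ee_rot: [0.0, 0.707, 0.707, -0.0]
contact_force: [0.2, -0.5, -3.8]
width: 0.0118
```

{"method": "carry_out", "body": {"moves": [0,0,0,-2,0,0,0,0,-2,0,0,0,0,-1,0,0,0,0,0,0,0,0,0,0,0,0,0,0,0,0,0,0,0,0,0,0,0,0,0,0,0,0,0,0,0,0,0,0,0,0]}}

```text
clock: 7.25
position: [0.4958, 0.029, 0.0815]
ee_rot: [0.0, 0.708, 0.706, 0.0]
contact_force: [0.3, 0.0, -2.1]
width: 0.0121
```

```bash
python3 - <<'E'
from h import *
s=manip.get_state(); im=manip.get_image('wrist'); save('w3',im);np.save('w3.npy',im)
print({k:np.round(s[k],4) for k in ['clock','qpos','position','ee_rot','contact_force','moment','width']})
im=manip.get_image('side'); np.save('side3.npy',im); im=manip.get_image('top'); np.save('top3.npy',im)
E
```

```text
{'clock': np.float64(7.25), 'qpos': array([-0.0818,  0.2954,  1.8933, -0.    ,  0.9524, -0.0788]), 'position': array([0.4958, 0.029 , 0.0815]), 'ee_rot': array([2.000e-04, 7.082e-01, 7.061e-01, 1.000e-04]), 'contact_force': array([ 0.2613,  0.0408, -2.0591]), 'moment': array([ 0.1107,  0.0354, -0.015 ]), 'width': np.float64(0.0121)}
```

View pics/w3.png

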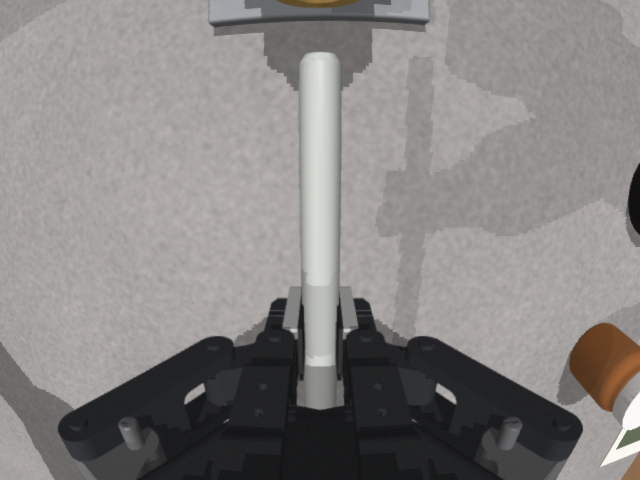

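The axle is held straight, with its tip at (320,53). The base plate's front edge runs from (210,22) to (430,20), and the hub is just visible at (318,0). Next I'll work out the lateral and yaw offset from the wrist and top pictures.

```bash
python3 - <<'E'
from h import *
s=manip.get_state(); im=np.load('w3.npy'); hsv=cv2.cvtColor(im,cv2.COLOR_RGB2HSV).astype(int); H,S,V=hsv[...,0],hsv[...,1],hsv[...,2]
axz=s['position'][2]+.0176
# rod centre line by rows
g=cv2.GaussianBlur(im,(3,3),0).astype(int).sum(2)
C=[]
for y in range(80,270,10):
    r=np.abs(np.diff(g[y])); l=290+np.argmax(r[290:312]); q=330+np.argmax(r[330:350]); C.append(((l+q)/2+.5,y,q-l))
C=np.array(C); print(C[::4])
o,d=wray(C[:,:2],s); P=plane(o,d,axz)[:,:2]; k=np.polyfit(P[:,1],P[:,0],1); print('rod x at y=.03/.13',np.polyval(k,[.03,.13]),'slope',k[0])
o,d=wray([(320,53)],s); print('tip',plane(o,d,axz))
# base plate front edge ends (top edge z=.012)
o,d=wray([(210.5,21),(429.5,20)],s); Q=plane(o,d,.012); print('plate',Q, Q.mean(0), np.linalg.norm(Q[0]-Q[1]))
# brass in wrist
m=(H>12)&(H<30)&(S>110); ys,xs=np.nonzero(m[:12,250:390]); 
for y in range(0,8,2):
    x=xs[ys==y]+250
    if len(x): print('brass row',y,x.min(),x.max())
# top image
im=np.load('top3.npy'); hsv=cv2.cvtColor(im,cv2.COLOR_RGB2HSV).astype(int); H,S,V=hsv[...,0],hsv[...,1],hsv[...,2]
save('top3c',cv2.resize(im[230:330,180:400],None,fx=3.6,fy=3.6,interpolation=3))
def wc(m,b,z):
    x0,y0,x1,y1=b; ys,xs=np.nonzero(m[y0:y1,x0:x1]); p=np.c_[xs+x0,ys+y0]; o,d=ray('top',[p.mean(0)]); print(len(p),p.min(0),p.max(0),p.mean(0),plane(o,d,z))
wc((H>12)&(H<30)&(S>110),(256,260,280,300),.062)
for a,b in [(198,212),(212,226),(226,240),(240,254)]: wc(((H<6)|(H>174))&(S>140),(a,262,b,300),.08)
wc((S<45)&(V>125),(264,268,292,292),axz)
wc((H>100)&(H<130)&(S>120),(290,255,400,310),axz)
E
```

```text
[[319.5  80.   40. ]
 [321.5 120.   40. ]
 [320.  160.   43. ]
 [319.5 200.   42. ]
 [321.  240.   37. ]]
rod x at y=.03/.13 [0.49600497 0.49534494] slope -0.006600352837734842
tip [[0.49573236 0.1278619  0.09894944]]
plate [[0.43257212 0.16876403 0.012     ]
 [0.55911741 0.16900926 0.012     ]] [0.49584477 0.16888665 0.012     ] 0.1265455282586879
brass row 0 278 357
brass row 2 283 353
brass row 4 289 346
brass row 6 300 335
74 [256 274] [261 286] [258.56756757 279.85135135] [[0.49515356 0.17446036 0.062     ]]
260 [198 271] [211 289] [204.42307692 280.03076923] [[0.49459272 0.33061979 0.08      ]]
261 [212 270] [225 290] [218.5440613  280.13793103] [[0.49423708 0.28943942 0.08      ]]
249 [226 271] [239 289] [232.39759036 280.10040161] [[0.49430504 0.24899573 0.08      ]]
262 [240 270] [253 289] [246.54198473 279.9351145 ] [[0.49474616 0.20765489 0.08      ]]
111 [279 268] [291 288] [284.85585586 277.72972973] [[0.50080981 0.09434343 0.09894944]]
156 [342 276] [362 283] [351.95512821 279.57692308] [[ 0.49526657 -0.10061694  0.09894944]]
```

View pics/top3c.png

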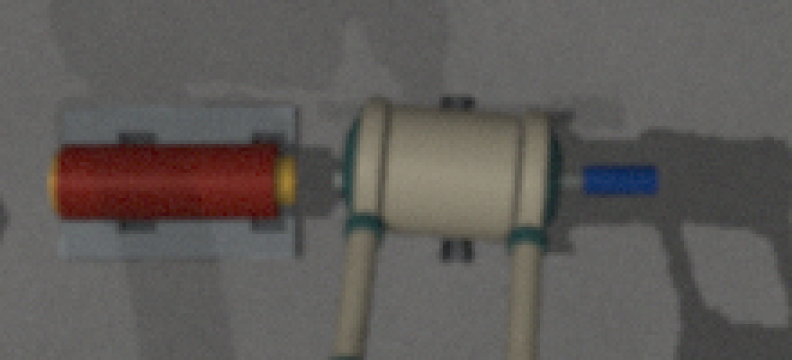

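All the measurements agree. The bore is at x ≈ 0.4946–0.495 with yaw ≈ 0, the mouth is at y ≈ 0.166, and the tip is at y = 0.128, 99 mm ahead of the TCP. I'll lower to the bore height and approach slowly.

{"method": "carry_out", "body": {"moves": [0,-0.08,0,-0.7,0,0,0,0,-1,0,0,0,0,-1,0,0,0,0,-1.0,0,0,0,0.5,0,0,0,0,0.5,0,0,0,0,0.5,0,0,0,0,0.5,0,0,0,0,0.5,0,0,0,0,0.5,0,0]}}

```text
clock: 8.4
position: [0.4951, 0.0595, 0.0446]
ee_rot: [0.0, 0.708, 0.706, 0.0]
contact_force: [-0.1, -0.2, -2.0]
width: 0.0122
```

{"method": "carry_out", "body": {"moves": [0,0,0,0,0,0,0,0,0,0,0,0,0,0,0,0,0,0,0,0,0,0,0,0,0,0,0,0,0,0,0,0,0,0,0,0,0,0,0,0,0,0,0,0,0,0,0,0,0,0]}}

```text
clock: 9.4
position: [0.4949, 0.059, 0.0443]
ee_rot: [0.0, 0.708, 0.706, 0.0]
contact_force: [0.1, 0.0, -2.1]
width: 0.0121
```

```bash
python3 - <<'E'
from h import *
s=manip.get_state(); im=manip.get_image('side'); w=manip.get_image('wrist')
print({k:np.round(s[k],4) for k in ['clock','position','ee_rot','contact_force','moment','width']})
a=cv2.resize(im[170:330,300:430],None,fx=3,fy=3,interpolation=3); b=cv2.resize(w[:240,180:460],None,fx=1.4,fy=2,interpolation=3)
save('s4',np.hstack([a,b]))
E
```

```text
{'clock': np.float64(9.4), 'position': array([0.4949, 0.059 , 0.0443]), 'ee_rot': array([1.000e-04, 7.082e-01, 7.060e-01, 0.000e+00]), 'contact_force': array([ 0.1132,  0.0276, -2.0864]), 'moment': array([ 0.1458, -0.0303,  0.0427]), 'width': np.float64(0.0121)}
```

View pics/s4.png

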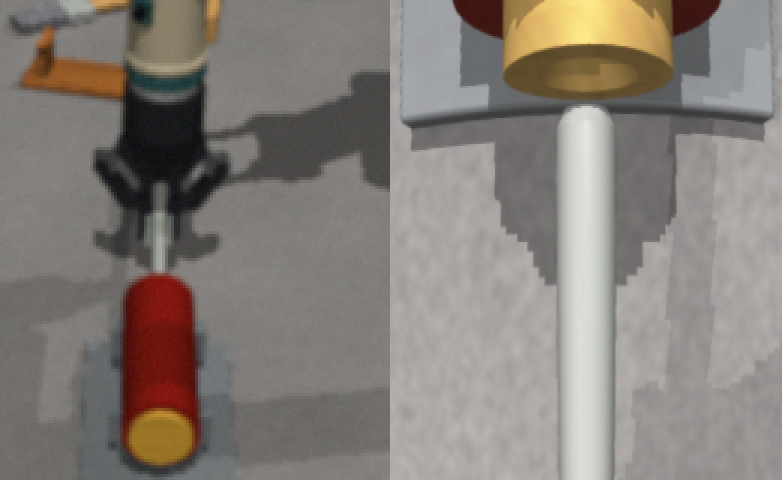

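The wrist view now shows the mouth. The hub spans 503–673 (centre 588) and the rod centre is at 585, so they line up within about 0.5 mm, and the tip is just short of the funnel. I'll enter slowly.

{"method": "carry_out", "body": {"moves": [0,0.03,0.2,0,0,0,0,0.2,0,0,0,0,0.2,0,0,0,0,0.2,0,0,0,0,0.2,0,0,0,0,0.2,0,0,0,0,0.2,0,0,0,0,0.2,0,0,0,0,0.1,0,0,0,0,0,0,0]}}

```text
clock: 10.5
position: [0.4951, 0.0761, 0.0443]
ee_rot: [0.0, 0.708, 0.706, 0.0]
contact_force: [0.8, -0.3, -2.6]
width: 0.0117
```

{"method": "carry_out", "body": {"moves": [0,0,0.2,0,0,0,0,0.2,0,0,0,0,0.2,0,0,0,0,0.2,0,0,0,0,0.2,0,0,0,0,0.2,0,0,0,0,0.2,0,0,0,0,0.2,0,0,0,0,0,0,0,0,0,0,0,0]}}

```text
clock: 11.5
position: [0.4952, 0.092, 0.0443]
ee_rot: [0.0, 0.708, 0.706, 0.0]
contact_force: [0.0, -0.2, -2.5]
width: 0.0117
```

There's no resistance and the tip is about 25 mm in. I'll go on to about 65 mm.

{"method": "carry_out", "body": {"moves": [0,0,0.3,0,0,0,0,0.3,0,0,0,0,0.3,0,0,0,0,0.3,0,0,0,0,0.3,0,0,0,0,0.3,0,0,0,0,0.2,0,0,0,0,0,0,0,0,0,0,0,0,0,0,0,0,0]}}

```text
clock: 12.5
position: [0.4947, 0.1124, 0.0442]
ee_rot: [-0.001, 0.708, 0.706, -0.0]
contact_force: [-2.4, 1.3, -3.1]
width: 0.012
```

{"method": "carry_out", "body": {"moves": [0,0,0.3,0,0,0,0,0.3,0,0,0,0,0.3,0,0,0,0,0.3,0,0,0,0,0.3,0,0,0,0,0.3,0,0,0,0,0.2,0,0,0,0,0,0,0,0,0,0,0,0,0,0,0,0,0]}}

```text
clock: 13.5
position: [0.4952, 0.1324, 0.0443]
ee_rot: [-0.0, 0.708, 0.706, 0.0]
contact_force: [-1.8, 0.9, -2.7]
width: 0.0118
```

```bash
python3 - <<'E'
from h import *
s=manip.get_state(); w=manip.get_image('wrist')
print({k:np.round(s[k],4) for k in ['clock','position','ee_rot','contact_force','moment','width']})
save('w5',w); np.save('w5.npy',w)
E
```

```text
{'clock': np.float64(13.5), 'position': array([0.4952, 0.1324, 0.0443]), 'ee_rot': array([-2.000e-04,  7.083e-01,  7.060e-01,  3.000e-04]), 'contact_force': array([-1.764 ,  0.8924, -2.7204]), 'moment': array([0.3998, 0.4093, 0.214 ]), 'width': np.float64(0.0118)}
```

View pics/w5.png

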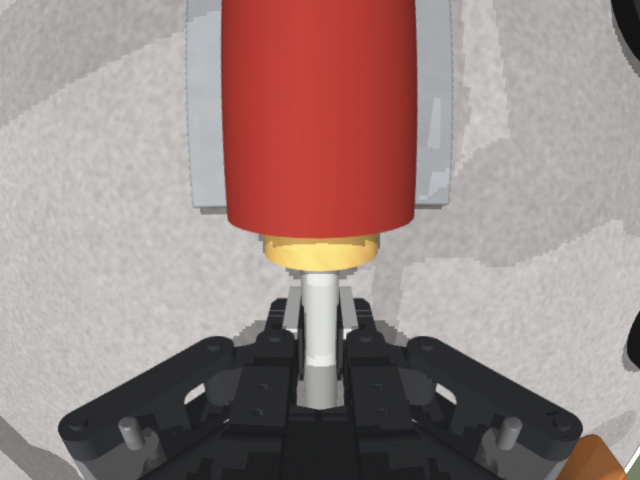

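The axle is about 65 mm in (TCP y 0.132, tip ≈ 0.231) and the side forces are small. I'll let go, rise, and move back over the blue grip.

{"method": "carry_out", "body": {"moves": [18,0,0,0,0,22,0,0,0,0,28,0,0,0,0,40,0,0,0,0,60,0,0,0,0,60,0,0,0,0,60,0,0,0,0,60,0,0,0,0,60,0,0,0,0,60,0,0,0,0]}}

```text
clock: 14.55
position: [0.4952, 0.132, 0.0443]
ee_rot: [0.0, 0.708, 0.706, 0.0]
contact_force: [-0.5, -0.4, 0.4]
width: 0.0515
```

{"method": "carry_out", "body": {"moves": [60,0,0,2,0,60,0,0,2,0,60,0,0,3,0,60,0,0,3,0,60,0,-2.6,1,0,60,0,-2.6,0,0,60,0,-2.6,0,0,60,0,-2.6,0,0,60,0,-2.6,0,0,60,0,-0.1,0,0]}}

```text
clock: 15.55
position: [0.4953, -0.0015, 0.1544]
ee_rot: [0.001, 0.709, 0.705, -0.0]
contact_force: [0.1, 0.5, 0.1]
width: 0.0513
```

{"method": "carry_out", "body": {"moves": [60,0,0,0,0,60,0,0,0,0,60,0,0,0,0,60,0,0,0,0,60,0,0,0,0,60,0,0,0,0,60,0,0,0,0,60,0,0,0,0,60,0,0,0,0,60,0,0,0,0]}}

```text
clock: 16.55
position: [0.4952, 0.001, 0.1543]
ee_rot: [0.0, 0.708, 0.706, 0.0]
contact_force: [0.3, -0.1, -0.8]
width: 0.0519
```

```bash
python3 - <<'E'
from h import *
s=manip.get_state(); im=manip.get_image('wrist'); save('w6',im)
print({k:np.round(s[k],4) for k in ['clock','position','ee_rot','contact_force','moment','width']})
hsv=cv2.cvtColor(im,cv2.COLOR_RGB2HSV).astype(int); H,S,V=hsv[...,0],hsv[...,1],hsv[...,2]
ys,xs=np.nonzero(((H>100)&(H<130)&(S>120))); print('grip px',xs.min(),xs.max(),ys.min(),ys.max(),len(xs))
for z in (.05,.06):
    o,d=wray(np.c_[xs,ys],s); P=plane(o,d,z); print(z,P.min(0),P.max(0),P.mean(0), np.polyfit(P[:,1],P[:,0],1))
E
```

```text
{'clock': np.float64(16.55), 'position': array([0.4952, 0.001 , 0.1543]), 'ee_rot': array([0.    , 0.7082, 0.706 , 0.    ]), 'contact_force': array([ 0.2582, -0.0775, -0.8287]), 'moment': array([ 0.033 , -0.026 , -0.0323]), 'width': np.float64(0.0519)}
grip px 305 339 194 283 2870
0.05 [ 0.48466932 -0.03550768  0.05      ] [0.50826967 0.0297018  0.05      ] [ 0.49658246 -0.00149806  0.05      ] [-0.00553114  0.49657418]
0.06 [ 0.48509601 -0.03104852  0.06      ] [0.50774038 0.03151951 0.06      ] [0.49652658 0.00158347 0.06      ] [-0.00553114  0.49653534]
```

View pics/w6.png

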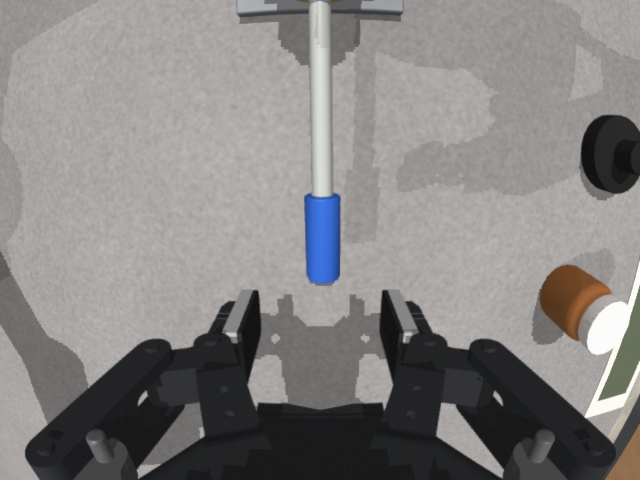

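The axle stayed in the bore. The blue grip spans (305–339, 194–283), centred at about x = 0.4965, y ≈ 0.003, with its axis about 0.057 high, so the tail sags a little as expected. I'll descend and take the grip.

{"method": "carry_out", "body": {"moves": [60,0.12,0,-1.5,0,60,0,0,-1.5,0,60,0,0,-1.5,0,60,0,0,-1.5,0,60,0,0,-1.5,0,60,0,0,-1.5,0,60,0,0,-1.5,0,60,0,0,-1.0,0,60,0,0,0,0,60,0,0,0,0], "squeeze": 30}}

```text
clock: 17.6
position: [0.4966, 0.0009, 0.0395]
ee_rot: [0.0, 0.708, 0.706, 0.0]
contact_force: [0.5, 0.1, 0.4]
width: 0.0514
```

{"method": "carry_out", "body": {"moves": [50,0,0,0,0,42,0,0,0,0,36,0,0,0,0,32,0,0,0,0,28,0,0,0,0,24,0,0,0,0,18,0,0,0,0,10,0,0,0,0,0,0,0,0,0,0,0,0,0,0], "squeeze": 30}}

```text
clock: 18.6
position: [0.4964, 0.001, 0.0394]
ee_rot: [0.0, 0.708, 0.706, 0.0]
contact_force: [-0.2, 0.2, 0.9]
width: 0.0228
```

The grip is held (22.8 mm reading). I'll level the axle gently.

{"method": "carry_out", "body": {"moves": [0,-0.02,0,0.1,0,0,-0.02,0,0.1,0,0,-0.02,0,0.1,0,0,-0.02,0,0.05,0,0,0,0,0,0,0,0,0,0,0,0,0,0,0,0,0,0,0,0,0,0,0,0,0,0,0,0,0,0,0]}}

```text
clock: 19.6
position: [0.4955, 0.0009, 0.0428]
ee_rot: [0.0, 0.708, 0.706, -0.0]
contact_force: [-0.4, -1.9, -1.6]
width: 0.0229
```

```bash
cat > st.py <<'E'
from h import *
s=manip.get_state(); print({k:np.round(s[k],4).tolist() for k in ['clock','position','ee_rot','contact_force','moment','effort']})
E
python3 st.py
```

```text
{'clock': 19.6, 'position': [0.4955, 0.0009, 0.0428], 'ee_rot': [0.0, 0.7081, 0.7061, -0.0001], 'contact_force': [-0.3758, -1.8998, -1.6028], 'moment': [-0.2684, -0.0556, -0.0028], 'effort': [0.4542, -39.1203, -17.4186, 0.344, 0.1163, 0.0144]}
```

{"method": "carry_out", "body": {"moves": [0,0,0.1,0,0,0,0,0.1,0,0,0,0,0.1,0,0,0,0,0.1,0,0,0,0,0.1,0,0,0,0,0.1,0,0,0,0,0.1,0,0,0,0,0.1,0,0,0,0,0.1,0,0,0,0,0.1,0,0]}}

```text
clock: 20.6
position: [0.4956, 0.011, 0.0428]
ee_rot: [0.0, 0.708, 0.706, 0.0]
contact_force: [1.1, -4.1, -1.1]
width: 0.0228
```

{"method": "carry_out", "body": {"moves": [0,0,0.1,0,0,0,0,0.1,0,0,0,0,0.1,0,0,0,0,0.1,0,0,0,0,0.1,0,0,0,0,0.1,0,0,0,0,0.1,0,0,0,0,0.1,0,0,0,0,0.1,0,0,0,0,0.1,0,0]}}

```text
clock: 21.6
position: [0.4958, 0.0206, 0.043]
ee_rot: [0.001, 0.708, 0.706, -0.0]
contact_force: [0.6, -7.3, -1.3]
width: 0.0226
```

{"method": "carry_out", "body": {"moves": [0,0,0.1,0,0,0,0,0.1,0,0,0,0,0.1,0,0,0,0,0.1,0,0,0,0,0.1,0,0,0,0,0.1,0,0,0,0,0.1,0,0,0,0,0.1,0,0,0,0,0.1,0,0,0,0,0.1,0,0]}}

```text
clock: 22.6
position: [0.4961, 0.0295, 0.0432]
ee_rot: [0.001, 0.708, 0.707, -0.001]
contact_force: [0.4, -10.2, 1.5]
width: 0.0227
```

```bash
python3 st.py; python3 - <<'E'
from h import *
s=manip.get_state(); im=manip.get_image('wrist'); np.save('w7.npy',im); save('w7',im)
hsv=cv2.cvtColor(im,cv2.COLOR_RGB2HSV).astype(int); H,S,V=hsv[...,0],hsv[...,1],hsv[...,2]
ys,xs=np.nonzero(((H>100)&(H<130)&(S>120))[:,290:350]); xs+=290
yt=ys.min(); print('grip top row',yt,xs[ys<yt+6].min(),xs[ys<yt+6].max())
o,d=wray([(320,yt)],s); print('grip front edge',[plane(o,d,z)[0].round(4).tolist() for z in (.062,.07,.074)])
m=(H>12)&(H<30)&(S>110); b=np.argwhere(m[:250,250:390]); print('brass bottom row',b[:,0].max() if len(b) else None)
if len(b):
    r=b[:,0].max(); 
    bb=b[b[:,0]==r][:,1].mean()+250; o,d=wray([(bb,r)],s); print('hub face',bb,[plane(o,d,z)[0].round(4).tolist() for z in (.062,.075,.082)])
E
```

```text
{'clock': 22.6, 'position': [0.4961, 0.0295, 0.0432], 'ee_rot': [0.0014, 0.7076, 0.7066, -0.0006], 'contact_force': [0.4433, -10.1691, 1.5116], 'moment': [-1.6769, -0.0265, -0.0446], 'effort': [4.8323, -37.8594, -16.2936, 2.7223, 0.3171, 0.0106]}
grip top row 245 291 348
grip front edge [[0.4959, 0.0626, 0.062], [0.4959, 0.0652, 0.07], [0.4959, 0.0666, 0.074]]
brass bottom row None
```

View pics/w7.png

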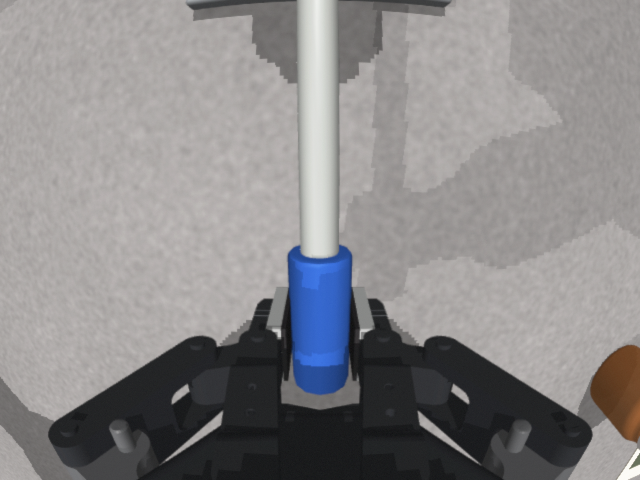

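The grip's front edge is at row 245, so the tip is about 98–100 mm in. The moment matches a purely axial push, so nothing is pressing crosswise. I'll go on in small steps to learn the drag.

{"method": "carry_out", "body": {"moves": [0,0,0.05,0,0,0,0,0.05,0,0,0,0,0.05,0,0,0,0,0.05,0,0,0,0,0.05,0,0,0,0,0.05,0,0,0,0,0.05,0,0,0,0,0.05,0,0,0,0,0.05,0,0,0,0,0.05,0,0]}}

```text
clock: 23.65
position: [0.4962, 0.0338, 0.0434]
ee_rot: [0.002, 0.707, 0.707, -0.001]
contact_force: [-0.1, -12.5, 1.2]
width: 0.023
```

{"method": "carry_out", "body": {"moves": [0,0,0.04,0,0,0,0,0.04,0,0,0,0,0.04,0,0,0,0,0.04,0,0,0,0,0.04,0,0,0,0,0.04,0,0,0,0,0.04,0,0,0,0,0.04,0,0,0,0,0.04,0,0,0,0,0.04,0,0]}}

```text
clock: 24.65
position: [0.4964, 0.0373, 0.0436]
ee_rot: [0.002, 0.707, 0.707, -0.001]
contact_force: [0.2, -13.6, 3.0]
width: 0.0227
```

```bash
python3 st.py; python3 - <<'E'
from h import *
s=manip.get_state(); im=manip.get_image('wrist'); np.save('w8.npy',im)
g=cv2.GaussianBlur(im,(3,3),0).astype(int).sum(2); C=[]
for y in range(10,225,5):
    r=np.abs(np.diff(g[y])); l=285+np.argmax(r[285:312]); q=328+np.argmax(r[328:350]); C.append(((l+q)/2+.5,y,q-l))
C=np.array(C); print(C[::8].tolist())
o,d=wray(C[:,:2],s); P=plane(o,d,.062); k=np.polyfit(P[:,1],P[:,0],1); print('x at .06,.166,.27',np.polyval(k,[.06,.166,.27]))
hsv=cv2.cvtColor(im,cv2.COLOR_RGB2HSV).astype(int); H,S,V=hsv[...,0],hsv[...,1],hsv[...,2]
blue=((H>100)&(H<130)&(S>120)); r=np.nonzero(blue[:,312:328].sum(1)>8)[0]; print('grip rows',r.min(),r.max())
for z in (.062,.074): o,d=wray([(320,r.min()),(320,r.max())],s); print(z,plane(o,d,z)[:,1])
p=np.load('w7.npy'); 
E
```

```text
{'clock': 24.65, 'position': [0.4964, 0.0373, 0.0436], 'ee_rot': [0.0024, 0.7073, 0.7069, -0.0012], 'contact_force': [0.1757, -13.6367, 3.0462], 'moment': [-2.3125, 0.0815, 0.0632], 'effort': [6.7139, -37.0139, -15.9527, 3.7134, 0.2248, 0.0371]}
[[317.0, 10.0, 41.0], [317.0, 50.0, 39.0], [317.0, 90.0, 39.0], [319.5, 130.0, 40.0], [320.0, 170.0, 39.0], [320.5, 210.0, 38.0]]
x at .06,.166,.27 [0.49650146 0.49464246 0.49281853]
grip rows 259 393
0.062 [0.06506746 0.00301591]
0.074 [0.06958258 0.01354987]
```

No slip: the grip's tail stayed at row 393. The rod looks slightly skewed (x 0.4965 at the grip against 0.4946 at the mouth) and F_z has risen, so I'll relieve the crosswise loading in place.

{"method": "carry_out", "body": {"moves": [0,-0.02,0,0.02,0,0,-0.02,0,0.02,0,0,-0.02,0,0.02,0,0,-0.02,0,0.02,0,0,-0.02,0,0.02,0,0,-0.02,0,0,0,0,0,0,0,0,0,0,0,0,0,0,0,0,0,0,0,0,0,0,0]}}

```text
clock: 25.7
position: [0.4955, 0.0391, 0.0443]
ee_rot: [0.001, 0.708, 0.706, 0.0]
contact_force: [1.3, -7.2, -0.3]
width: 0.023
```

```bash
python3 st.py
```

```text
{'clock': 25.7, 'position': [0.4955, 0.0391, 0.0443], 'ee_rot': [0.0014, 0.708, 0.7062, 0.0002], 'contact_force': [1.2937, -7.2182, -0.337], 'moment': [-1.3236, -0.1786, -0.0703], 'effort': [3.7774, -38.1294, -16.0349, 2.0001, 0.602, -0.0683]}
```

The push fell from 13.6 to 7.2 N and the crosswise load is gone. I'll continue in fine steps.

{"method": "carry_out", "body": {"moves": [0,0,0.03,0,0,0,0,0.03,0,0,0,0,0.03,0,0,0,0,0.03,0,0,0,0,0.03,0,0,0,0,0.03,0,0,0,0,0.03,0,0,0,0,0.03,0,0,0,0,0.03,0,0,0,0,0.03,0,0]}}

```text
clock: 26.7
position: [0.4955, 0.0418, 0.0443]
ee_rot: [0.002, 0.708, 0.706, 0.0]
contact_force: [0.8, -7.9, -0.1]
width: 0.0229
```

{"method": "carry_out", "body": {"moves": [0,0,0.03,0,0,0,0,0.03,0,0,0,0,0.03,0,0,0,0,0.03,0,0,0,0,0.03,0,0,0,0,0.03,0,0,0,0,0.03,0,0,0,0,0.03,0,0,0,0,0.03,0,0,0,0,0.03,0,0]}}

```text
clock: 27.7
position: [0.4956, 0.0445, 0.0444]
ee_rot: [0.002, 0.708, 0.706, -0.0]
contact_force: [1.8, -9.6, 0.9]
width: 0.0231
```

{"method": "carry_out", "body": {"moves": [0,0.02,0.03,0.02,0,0,0.02,0.03,0.02,0,0,0.01,0.03,0,0,0,0,0.03,0,0,0,0,0.03,0,0,0,0,0.03,0,0,0,0,0.03,0,0,0,0,0.03,0,0,0,0,0.03,0,0,0,0,0.03,0,0]}}

```text
clock: 28.7
position: [0.4956, 0.0478, 0.0447]
ee_rot: [0.001, 0.708, 0.706, -0.0]
contact_force: [0.2, -8.3, 0.6]
width: 0.0227
```

{"method": "carry_out", "body": {"moves": [0,0,0.03,0,0,0,0,0.03,0,0,0,0,0.03,0,0,0,0,0.03,0,0,0,0,0.03,0,0,0,0,0.03,0,0,0,0,0.03,0,0,0,0,0,0,0,0,0,0,0,0,0,0,0,0,0]}}

```text
clock: 29.7
position: [0.4956, 0.0498, 0.0447]
ee_rot: [0.001, 0.708, 0.706, -0.0]
contact_force: [0.9, -8.7, 0.9]
width: 0.023
```

```bash
python3 st.py
```

```text
{'clock': 29.7, 'position': [0.4956, 0.0498, 0.0447], 'ee_rot': [0.0014, 0.7078, 0.7064, -0.0003], 'contact_force': [0.8746, -8.7077, 0.8582], 'moment': [-1.5337, -0.0835, 0.0148], 'effort': [4.3445, -37.7956, -16.2324, 2.4124, 0.3721, -0.0027]}
```

The drag is now steady at about 8.5 N at roughly 118 mm depth. I'll continue in 3 mm steps and watch for a climb of about 2 N/mm.

{"method": "carry_out", "body": {"moves": [0,0,0.03,0.02,0,0,0,0.03,0.02,0,0,0,0.03,0,0,0,0,0.03,0,0,0,0,0.03,0,0,0,0,0.03,0,0,0,0,0.03,0,0,0,0,0.03,0,0,0,0,0.03,0,0,0,0,0.03,0,0]}}

```text
clock: 30.7
position: [0.4956, 0.0531, 0.045]
ee_rot: [0.001, 0.708, 0.706, -0.0]
contact_force: [1.0, -7.6, 1.0]
width: 0.0227
```

{"method": "carry_out", "body": {"moves": [0,0,0.03,0,0,0,0,0.03,0,0,0,0,0.03,0,0,0,0,0.03,0,0,0,0,0.03,0,0,0,0,0.03,0,0,0,0,0.03,0,0,0,0,0.03,0,0,0,0,0.03,0,0,0,0,0.03,0,0]}}

```text
clock: 31.7
position: [0.4956, 0.0559, 0.0451]
ee_rot: [0.001, 0.708, 0.706, -0.0]
contact_force: [0.0, -8.1, 0.4]
width: 0.0231
```

{"method": "carry_out", "body": {"moves": [0,0,0.03,0,0,0,0,0.03,0,0,0,0,0.03,0,0,0,0,0.03,0,0,0,0,0.03,0,0,0,0,0.03,0,0,0,0,0.03,0,0,0,0,0.03,0,0,0,0,0.03,0,0,0,0,0.03,0,0]}}

```text
clock: 32.7
position: [0.4957, 0.058, 0.0451]
ee_rot: [0.002, 0.708, 0.707, -0.001]
contact_force: [0.9, -10.6, 1.0]
width: 0.0227
```

The push rose by 2.5 N and the advance dropped to 2.1 mm, which is likely the washer. One short step to confirm.

{"method": "carry_out", "body": {"moves": [0,0,0.015,0,0,0,0,0.015,0,0,0,0,0.015,0,0,0,0,0.015,0,0,0,0,0.015,0,0,0,0,0.015,0,0,0,0,0.015,0,0,0,0,0.015,0,0,0,0,0.015,0,0,0,0,0.015,0,0]}}

```text
clock: 33.7
position: [0.4957, 0.0589, 0.0452]
ee_rot: [0.002, 0.707, 0.707, -0.001]
contact_force: [0.5, -13.6, 0.7]
width: 0.0229
```

```bash
python3 st.py
```

```text
{'clock': 33.7, 'position': [0.4957, 0.0589, 0.0452], 'ee_rot': [0.0023, 0.7074, 0.7068, -0.0012], 'contact_force': [0.4617, -13.5968, 0.7376], 'moment': [-2.3714, -0.0778, -0.0922], 'effort': [6.8987, -37.7666, -16.2439, 3.7212, 0.3372, -0.0672]}
```

The push is now 13.6 N against a drag of about 8 N, so the washer carries about 5 N. That matches roughly 2.7 mm of compression at 2 N/mm. I'll stop here and unload the arm's stored push before letting go.

{"method": "carry_out", "body": {"moves": [0,0,-0.05,0,0,0,0,-0.05,0,0,0,0,-0.04,0,0,0,0,0,0,0,0,0,0,0,0,0,0,0,0,0,0,0,0,0,0,0,0,0,0,0,0,0,0,0,0,0,0,0,0,0]}}

```text
clock: 34.7
position: [0.4957, 0.0589, 0.0451]
ee_rot: [0.001, 0.708, 0.706, -0.0]
contact_force: [1.1, -9.2, 0.5]
width: 0.023
```

```bash
python3 st.py; python3 - <<'E'
from h import *
s=manip.get_state(); np.save('w9.npy',manip.get_image('wrist'))
E
```

```text
{'clock': 34.7, 'position': [0.4957, 0.0589, 0.0451], 'ee_rot': [0.0015, 0.7078, 0.7064, -0.0002], 'contact_force': [1.0865, -9.207, 0.5091], 'moment': [-1.5755, -0.1237, -0.0478], 'effort': [4.4735, -37.7659, -16.2383, 2.4565, 0.3573, -0.0354]}
```

{"method": "carry_out", "body": {"moves": [0,0,-0.05,0,0,0,0,-0.05,0,0,0,0,0,0,0,0,0,0,0,0,0,0,0,0,0,0,0,0,0,0,0,0,0,0,0,0,0,0,0,0,0,0,0,0,0,0,0,0,0,0]}}

```text
clock: 35.75
position: [0.4957, 0.0588, 0.0451]
ee_rot: [0.001, 0.708, 0.706, 0.0]
contact_force: [1.2, -5.9, 1.5]
width: 0.0232
```

```bash
python3 st.py
```

```text
{'clock': 35.75, 'position': [0.4957, 0.0588, 0.0451], 'ee_rot': [0.0009, 0.7081, 0.7061, 0.0004], 'contact_force': [1.1876, -5.9167, 1.5177], 'moment': [-1.0968, -0.1332, 0.0007], 'effort': [2.879, -37.6664, -16.1525, 1.6384, 0.3836, -0.0134]}
```

The axle holds its place while the push drops to about 6 N. Now I'll let go gently.

{"method": "carry_out", "body": {"moves": [29,0,0,0,0,32,0,0,0,0,36,0,0,0,0,42,0,0,0,0,50,0,0,0,0,60,0,0,0,0,60,0,0,0,0,60,0,0,0,0,60,0,0,0,0,60,0,0,0,0]}}

```text
clock: 36.75
position: [0.4949, 0.0592, 0.0446]
ee_rot: [0.0, 0.708, 0.706, 0.0]
contact_force: [-0.3, 0.1, -0.7]
width: 0.0513
```

```bash
python3 st.py; python3 - <<'E'
from h import *
s=manip.get_state(); b=manip.get_image('wrist'); np.save('w10.npy',b); a=np.load('w9.npy')
for n,im,py in (('before',a,.0589),('after',b,s['position'][1])):
    hsv=cv2.cvtColor(im,cv2.COLOR_RGB2HSV).astype(int); H,S,V=hsv[...,0],hsv[...,1],hsv[...,2]
    m=((H>100)&(H<130)&(S>120)); 
    for c0,c1 in ((293,300),(316,324),(340,347)):
        r=np.nonzero(m[:,c0:c1].sum(1)>3)[0]; print(n,c0,r.min(),r.max(),end='; ')
    t=dict(s); t['position']=np.array([s['position'][0],py,s['position'][2]])
    r=np.nonzero(m[:,316:324].sum(1)>3)[0]; o,d=wray([(320,r.min())],t); print('front y',plane(o,d,.07)[0,1])
save('ba',np.hstack([a[180:420,220:420],b[180:420,220:420]]))
E
```

```text
{'clock': 36.75, 'position': [0.4949, 0.0592, 0.0446], 'ee_rot': [0.0, 0.7082, 0.706, 0.0], 'contact_force': [-0.3231, 0.1267, -0.6847], 'moment': [0.0057, 0.0063, 0.015], 'effort': [0.0029, -38.476, -17.2658, 0.0004, 0.0005, 0.0]}
before 293 247 383; before 316 258 394; before 340 246 385; front y 0.08946379282365302
after 293 249 379; after 316 260 396; after 340 248 389; front y 0.08900797613016918
```

View pics/ba.png

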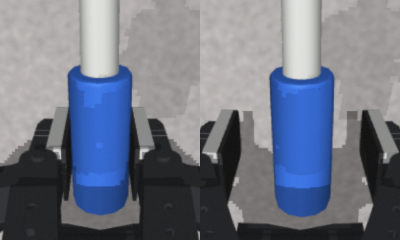

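The axle is free and the grip's front edge moved back by less than about 0.5 mm, so roughly 4–5 N should remain on the washer. I'll back the gripper straight up, check once more, and hand in.

{"method": "carry_out", "body": {"moves": [60,0,0,1,0,60,0,0,2,0,60,0,0,2,0,60,0,0,2,0,60,0,0,2,0,60,0,0,2,0,60,0,0,0,0,60,0,0,0,0,60,0,0,0,0,60,0,0,0,0]}}

```text
clock: 37.8
position: [0.494, 0.0592, 0.1536]
ee_rot: [-0.001, 0.708, 0.706, -0.001]
contact_force: [-0.4, -0.2, -0.0]
width: 0.0515
```

```bash
python3 st.py; python3 - <<'E'
from h import *
s=manip.get_state(); im=manip.get_image('wrist'); t=manip.get_image('top')
hsv=cv2.cvtColor(im,cv2.COLOR_RGB2HSV).astype(int); H,S,V=hsv[...,0],hsv[...,1],hsv[...,2]
m=((H>100)&(H<130)&(S>120)); r=np.nonzero(m[:,316:324].sum(1)>3)[0]; o,d=wray([(320,r.min()),(320,r.max())],s); print(r.min(),r.max(),'front/tail y',plane(o,d,.07)[:,1])
a=np.load('top0.npy').astype(int); dd=(np.abs(a-t).sum(2)>60)
for n,(x0,y0,x1,y1) in dict(wa=(200,190,236,222),wb=(280,175,308,203),jar=(328,185,354,212),can=(138,275,170,305),wrench=(145,220,175,275),brush=(455,218,498,282),block=(456,283,498,310)).items(): print(n,dd[y0:y1,x0:x1].mean().round(3))
manip.sign_off()
E
```

```text
{'clock': 37.8, 'position': [0.494, 0.0592, 0.1536], 'ee_rot': [-0.0008, 0.7082, 0.706, -0.0008], 'contact_force': [-0.3543, -0.2254, -0.0318], 'moment': [-0.0069, -0.0165, 0.0025], 'effort': [0.0134, -35.917, -22.0321, 0.0002, 0.0078, 0.0]}
200 287 front/tail y [0.08789924 0.02906564]
wa 0.001
wb 0.0
jar 0.0
can 0.0
wrench 0.0
brush 0.0
block 0.0
the job is handed in; nothing more can be done
```

The axle is in the roller, resting on the spring washer and let go; I handed the job in at about 38 s of the 72 s allowed. `sign_off` gave no verdict, so none of the judged conditions is confirmed.

- **First grasp:** I took the axle by the slim part, pushed it about 65 mm into the mouth and let go.
- **Second grasp:** I took it by the blue grip and slid it on. The steady drag read about 8 N. The push then climbed to 13.6 N over about 3 mm, so I took the washer to be carrying about 5 N and stopped. The tip was then about 124 mm in. I eased off the push and let go.

**Last checks:**
- After release the axle had sprung back less than about 0.5 mm by the before/after pictures. That puts the washer at roughly 4–5 N, inferred from the forces and not measured directly.
- The gripper was clear of everything and the force reading was near zero.
- The top pictures show none of the other things moved.

**What disagreed:**
- On the way in, at about 95–105 mm, the push rose to 13.6 N because the axle was held slightly askew. Shifting the grip about 1 mm sideways and up brought it down to 7–8 N.
- The final wrist view put the grip's front edge about 1 mm farther back than the picture taken just after release. That is within the camera calibration's accuracy (about 2 mm), but if real, the washer load would be about 2 N lower.

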